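# Turn a drying pineapple slice with the lifter

## Task

Pick up the flat-bladed lifter, slide its blade under the near edge of the pineapple slice that lies against the ledge in the low part of the drying tray, and tip the slice over the ledge so that it lies flat, upside down, on the raised deck. Never touch the slice with the gripper itself. Then stand the lifter upright on the bench, off the tray, and let go.

Things in the scene. Friction and masses are not known exactly. Their poses are not given: they have to be found in the camera images.
- slice: Stiff dried pineapple slice, 25 g: rim 72 mm across, 4 mm thick, its underside 7 mm above the bay floor, on a core 44 mm across (11 mm high in all). Lies in one of three places, 85 mm apart, its rim 3 to 7 mm short of the ledge, free to slide to it; two loose banana chips 34 mm across lie in the others. Origin: centre of the core's underside; z out of the top face, down once turned.
- lifter_grip (a point): Middle of the lifter's upright black handle (22 mm along x, 16 along y), 65 mm above the blade's underside, 40 below the top. Steel blade 2.5 mm thick, 40 wide, square to the handle, from 30 mm behind it to the tip 65 mm ahead (+x). z up. 0.14 kg. Starts standing on the bench at one side of the tray; a like-handled press with a round foot, on the other side, is not needed.
- ledge (a point): Middle of the ledge's top edge in the fixed white tray. x points level from low bay to raised deck, y along the ledge, z up. Heights above the bench (0): bay floor 10 mm, deck 20 mm, so the ledge is a step of 10 mm. Bay reaches 110 mm to -x, open in front without wall; deck 149 mm to +x; tray 320 mm wide along y. Side and far walls 35 mm high.
Things that resemble listed ones, but are neither listed nor needed, are in the scene too. What is shaped like the part that bears lifter_grip but purple is not meant. Of the things that look like the slice, the middle-sized one is meant.

How it is judged:
On the way:
1. the slice is tipped up 20 to 80 degrees, resting on the lifter (angle between slice's own z axis and vertical between 0.35 and 1.4 rad and contact force between lifter and slice above 0.02 N), for 0.06 s.
At the end, for the whole second after the job is handed in: The slice lies upside down within 10 degrees, at rest on the raised deck, its centre more than 10 mm beyond the ledge; the lifter stands upright (within 8 degrees) with its blade on the bench, not on the tray (grip point within 5 mm of its standing height) (angle between slice's own z axis and vertical above 2.96 rad and x of slice in the frame of ledge between 0.01 and 0.14 m and z of slice in the frame of ledge between 0.005 and 0.018 m and linear speed of slice below 0.02 m/s and angle between lifter_grip's own z axis and vertical below 0.15 rad and height (world z) of lifter_grip between 0.06 and 0.07 m); the robot touches nothing.
It fails at once if the gripper or arm touches the slice (contact force between any of the fingers, the arm and slice above 0.3 N).
It also fails if it takes over 51 s, if anything falls off the work surface, if the arm or the gripper's body presses on something with over 40 N, if the wrist force passes 120 N, or if a joint passes its speed limit or range.

## Robot

A 6-joint arm with a two-finger parallel gripper is mounted at the origin on the work surface. World frame = base frame: x ahead of the robot, y to its left, z up, the work surface at z = 0. Lengths are in m, angles in rad, forces in N, time in s.
With the tool pointing down it reaches from about 0.275 to 0.825 m from the base axis. Payload 4.9 kg.
Tool frame: the origin (TCP) lies midway between the tips of the shut fingers; the grasp point (between the pads) lies 19 mm behind it; z points along the fingers, y is the line along which they close (so a half turn about z gives the same grasp; the last joint's range is limited). The gripper opens to 85 mm and grips with 20 to 120 N. Pads are 22 mm wide; open, the fingers measure 114 mm over their backs; the gripper's body (76 mm by 85 mm) begins 54 mm behind the grasp point. The pads swing forward as they close: fully open they stand 13 mm farther back than shut.
Start: joints at [-0.134, 0.326, -0.193, 1.052, 0, 1.437], TCP at [0.55, 0, 0.199] pointing down, gripper open.
Joint ranges: [-2.65, 2.65], [-0.97, 1.79], [-1.3, 1.35], [-1.93, 2.1], [-1.47, 1.37], [-3.14, 3.14]. Speed limits (rad/s): [2.57, 2.57, 3.14, 3.14, 3.14, 3.14].

## Interface

Orientations are given as a unit quaternion [x, y, z, w].
In Python, from cell import env gives the robot as it stands.
- The arm moves only by the shell command python3 -m pendant 'ROWS' [FORCE]. ROWS is JSON, a list of rows, each a list of 3 entries, a list of its own where there are three numbers: the turn, a rotation vector about the tool's x, y, z in degrees, then the shift along the tool's x, y, z in m, then the finger opening in m, from 0 to 0.0854. A call has 1 to 20 rows; each row is the pose to reach, as a shift and turn from the pose commanded when the call began, along the tool's axes at that moment; what a row does not reach only later rows make up. A row lasts 1/12 s, in which the tool goes at most 41.7 mm and 7.16 degrees, less where a joint would pass 70% of its speed; a pose out of reach is approached as far as the arm can. A call with a gripper value outside its range is refused whole. The fingers move at their own pace and stop on an object; FORCE is the grip in N (left out, the last holds). Time passes only in rows, so rows that repeat a pose let the fingers close. It gives the time, the measured TCP pose, the force, the opening and the grip force at its end, in the units of the state.
- env.state(): the state, without advancing time (a new reading comes with each control period).
- env.capture(name): name is "scene" or "side" or "wrist"; returns the picture (384x512x3 uint8, blue, green, red); there is no depth.
- env.camera_params(name): a dict with "K" (3x3 intrinsics, pixels), "pose" (4x4, takes a point from camera to world coordinates). Camera axes: x right, y up, looking along -z (the intrinsics and any distortion apply to the point x, -y, -z); pixel columns grow to the right and rows downward; lengths in m; the calibration is good to about 2 mm. The wrist camera is an equidistant fisheye: a pixel r from the principal point sees the ray r / f radians off the axis. A picture is of the moment at which its call begins: read the wrist's pose just before it. camera_params takes no time and is no camera call; for the wrist camera it gives the pose at the moment of the call.
- env.close_job(): hands the job in; it is judged then, once.
Trained networks look in the newest picture that a camera, given by its name, has taken for a name from the list of things; names that differ only in an ending like _2 or _b are one class to them, and where a whole thing is asked for, a point or a joint stands for the part that bears it (a point fixed in the world has none). Each returns a list of dicts, best first, with "score" (0 to 1); they miss things now and then, are a little off and sometimes report something else, mostly with a low value. They report only what shows in the picture. A call takes as long as a camera call. They do not tell look-alikes from the thing itself.
- env.outline_of(camera, target): "mask" (384x512 bool, what is visible of it) and "bbox" ([left, top, right, bottom] in pixels, round what is visible of it).
- env.landmark_of(camera, target): "uv" ([column, row] in pixels: a listed point, or the origin of a listed thing).
The state is a dict: "clock": time; "q": joint angles; "qvel": joint speeds; "effort": joint torques, N m; "position": TCP position; "tool_rot": TCP orientation; "contact_force": force on the tool from outside, world axes, zero at the start; "wrist_torque": the same for the moment, N m; "finger_gap": finger opening in m; "finger_force": force on a finger pad.
Only numpy, scipy, OpenCV 4.12 (cv2) and the standard library are available. Lean on these libraries where they do the work, as an engineer would, in place of code of your own. Each camera call takes 0.05 s, during which the arm holds its last target. There are 200 camera calls.

## Working session

There is one attempt and no reset: what is moved stays moved. The work goes in short steps, Python scripts to look and compute and a shell command to move; the robot and the scene stay as the last step left them, time stands still between calls to the robot, and variables do not carry over. Pictures are saved under pics/ and viewed, at most 10 in all, crops included, and the job is handed in when it is done.

```bash
mkdir -p pics; ls; cat > h.py <<'E'
import numpy as np, cv2
from cell import env
from scipy.spatial.transform import Rotation as R
def ray(cam,uv):
    p=env.camera_params(cam);K=np.array(p["K"]);T=np.array(p["pose"])
    x=(uv[0]-K[0,2])/K[0,0];y=(uv[1]-K[1,2])/K[1,1]
    if cam=="wrist":
        r=np.hypot(x,y);s=np.sin(r)/r if r>1e-9 else 1;d=np.array([x*s,-y*s,-np.cos(r)])
    else: d=np.array([x,-y,-1])
    d=T[:3,:3]@d;return T[:3,3],d/np.linalg.norm(d)
def at_z(cam,uv,z):
    o,d=ray(cam,uv);return o+d*(z-o[2])/d[2]
def proj(cam,P):
    p=env.camera_params(cam);K=np.array(p["K"]);T=np.array(p["pose"])
    c=T[:3,:3].T@(np.array(P)-T[:3,3]);return [K[0,0]*c[0]/-c[2]+K[0,2],K[1,1]*-c[1]/-c[2]+K[1,2]]
E
python3 - <<'E'
from h import *
print(env.state())
a=env.capture("scene");b=env.capture("side");
cv2.imwrite("pics/scene.png",a);cv2.imwrite("pics/side.png",b)
for c in("scene","side"):
    p=env.camera_params(c);print(c,np.round(p["K"],1).tolist(),np.round(p["pose"],3).tolist(),[k for k in p])
    for t in("slice","lifter_grip"):
        for o in env.outline_of(c,t):print(c,t,"bbox",o["bbox"],round(o["score"],2))
    for t in("slice","lifter_grip","ledge"):
        for o in env.landmark_of(c,t):print(c,t,np.round(o["uv"],1),round(o["score"],2),np.round(at_z(c,o["uv"],{"slice":.01,"lifter_grip":.065,"ledge":.02}[t]),4))
E
```

```text
pics
{'clock': 0.0, 'q': array([-1.34180328e-01,  3.26918661e-01, -1.93597907e-01,  1.05199141e+00,
       -9.21366206e-06,  1.43657273e+00]), 'qvel': array([ 1.24408339e-05, -8.92720307e-05, -5.13966538e-05, -5.32030005e-05,
       -5.02689046e-04, -9.03282529e-04]), 'effort': array([-1.24197268e-03, -4.43398941e+01,  2.62443137e+01,  1.56443648e-02,
       -1.97191571e-04, -6.55614656e-06]), 'position': array([5.49360814e-01, 1.05433438e-04, 1.98210289e-01]), 'tool_rot': array([ 7.07091223e-01,  7.07121821e-01, -5.22411476e-04, -6.77894851e-04]), 'contact_force': array([ 0.65231958,  0.54674269, -0.73029442]), 'wrist_torque': array([ 0.02397304,  0.04514319, -0.00316511]), 'finger_force': 0.0, 'finger_gap': 0.08532260669082455}
scene [[379.4, 0.0, 258.4], [0.0, 379.4, 189.9], [0.0, 0.0, 1.0]] [[-0.163, -0.798, 0.579, 1.081], [0.986, -0.141, 0.083, 0.02], [0.016, 0.585, 0.811, 0.846], [0.0, 0.0, 0.0, 1.0]] ['K', 'pose']
scene slice bbox [313.8, 178.0, 346.6, 204.0] 0.87
scene slice bbox [275.1, 223.9, 304.1, 249.4] 0.83
scene slice bbox [233.9, 179.9, 252.1, 194.3] 0.74
scene lifter
[... 840 characters left out ...]
209.6, 155.6, 244.2, 182.6] 0.94
side slice bbox [278.6, 176.8, 301.1, 193.2] 0.75
side slice bbox [226.6, 220.3, 251.5, 239.4] 0.65
side lifter_grip bbox [196.7, 246.3, 219.8, 304.6] 0.88
side lifter_grip bbox [191.3, 328.2, 243.0, 371.3] 0.82
side lifter_grip bbox [246.0, 270.9, 291.9, 320.6] 0.73
side slice [235.1 231.6] 0.85 [ 0.4681 -0.1137  0.01  ]
side slice [226.7 168.4] 0.63 [0.4444 0.1286 0.01  ]
side slice [292.6 189.5] 0.6 [0.6272 0.0289 0.01  ]
side lifter_grip [206.7 262.8] 0.98 [ 0.4085 -0.2462  0.065 ]
side lifter_grip [259.7 285.9] 0.86 [ 0.5219 -0.3112  0.065 ]
side lifter_grip [221.8 343.5] 0.73 [ 0.4452 -0.4331  0.065 ]
side ledge [306.1 185.5] 0.75 [0.6643 0.0321 0.02  ]
```

View pics/scene.png

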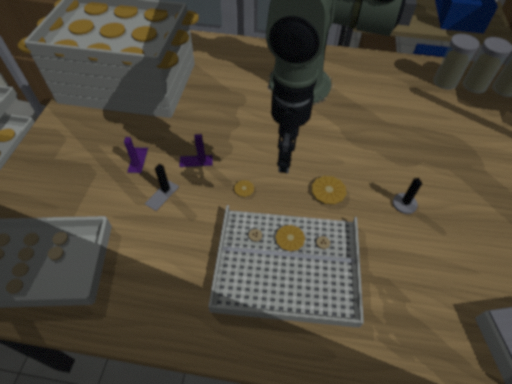

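View pics/side.png

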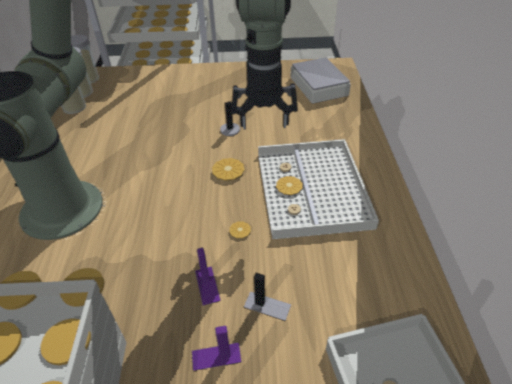

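The slice candidates in the scene picture are (290,238) in the tray, (330,190) large and (244,188) small. The middle-sized one in the tray at (290,238) fits. The lifter candidates are (160,177) black on a steel blade, and (129,145) and (197,142), both purple, so the black one is meant. The round-footed item at (407,195) is the press. I'll confirm this in one enlarged crop.

```bash
python3 - <<'E'
import cv2,numpy as np
a=cv2.imread("pics/scene.png");b=cv2.imread("pics/side.png")
c=lambda i,x,y,w,h:cv2.resize(i[y:y+h,x:x+w],(400,300),interpolation=cv2.INTER_CUBIC)
cv2.imwrite("pics/crop.png",np.vstack([np.hstack([c(a,210,170,160,120),c(a,120,130,100,75)]),np.hstack([c(b,200,140,160,120),c(b,190,250,120,90)])]))
E
python3 -m pendant '[[[0,0,-75],[-0.314,-0.025,0],0.085],[[0,0,-75],[-0.314,-0.025,0],0.085],[[0,0,-75],[-0.314,-0.025,0],0.085],[[0,0,-75],[-0.314,-0.025,0],0.085],[[0,0,-75],[-0.314,-0.025,0],0.085],[[0,0,-75],[-0.314,-0.025,0],0.085],[[0,0,-75],[-0.314,-0.025,0],0.085],[[0,0,-75],[-0.314,-0.025,0],0.085],[[0,0,-75],[-0.314,-0.025,0],0.085],[[0,0,-75],[-0.314,-0.025,0],0.085],[[0,0,-75],[-0.314,-0.025,0],0.085],[[0,0,-75],[-0.314,-0.025,0],0.085],[[0,0,-75],[-0.314,-0.025,0],0.085],[[0,0,-75],[-0.314,-0.025,0],0.085]]' 
python3 - <<'E'
from h import *
s=env.state();print(s["q"],s["position"])
w=env.capture("wrist");cv2.imwrite("pics/w1.png",w)
p=env.camera_params("wrist");print(np.round(p["K"],1).tolist(),np.round(p["pose"],3).tolist())
for o in env.landmark_of("wrist","lifter_grip"):print(np.round(o["uv"],1),o["score"],at_z("wrist",o["uv"],.065))
# unobstructed static views now for the tray
for c in("scene","side"):
    env.capture(c)
    for o in env.outline_of(c,"slice"):
        m=o["mask"].astype("uint8");k=max(cv2.findContours(m,0,1)[0],key=cv2.contourArea);e=cv2.fitEllipse(k);print(c,"slice",e,at_z(c,e[0],.019))
E
```

```text
clock: 1.77
position: [0.5251, -0.3138, 0.199]
tool_rot: [0.132, 0.991, -0.0, -0.0]
contact_force: [0.2, -0.3, -0.1]
finger_gap: 0.0852
finger_force: 0.0
[-6.59296339e-01  4.41489267e-01 -1.95402642e-02  1.10978764e+00
 -4.03269912e-05 -3.95345843e-01] [ 0.52506013 -0.31381256  0.19899137]
[[297.3, 0.0, 255.5], [0.0, 297.3, 196.8], [0.0, 0.0, 1.0]] [[0.26, -0.922, -0.285, 0.452], [0.965, 0.249, 0.077, -0.295], [0.0, -0.296, 0.955, 0.374], [0.0, 0.0, 0.0, 1.0]]
[288.7  48. ] 0.94 [ 0.39964847 -0.24585381  0.065     ]
[137.7 138.7] 0.78 [ 0.44658681 -0.42681554  0.065     ]
[249.2 175.5] 0.59 [ 0.51952632 -0.32012723  0.065     ]
scene slice ((329.26995849609375, 189.3516082763672), (27.22654151916504, 33.836124420166016), 95.04925537109375) [0.45496909 0.12338641 0.019     ]
scene slice ((244.01976013183594, 187.4277801513672), (16.862138748168945, 19.377561569213867), 90.4381332397461) [ 0.488825   -0.10436012  0.019     ]
side slice ((224.23245239257812, 168.89149475097656), (22.424819946289062, 23.77420425415039), 66.62134552001953) [0.4379947  0.11651434 0.019     ]
side slice ((290.2383117675781, 185.48153686523438), (18.71880531311035, 21.94761848449707), 75.27473449707031) [0.62101275 0.03587748 0.019     ]
side slice ((235.9772186279297, 229.40411376953125), (13.62454605102539, 17.656980514526367), 1.522933006286621) [ 0.47080001 -0.11431884  0.019     ]
```

View pics/crop.png

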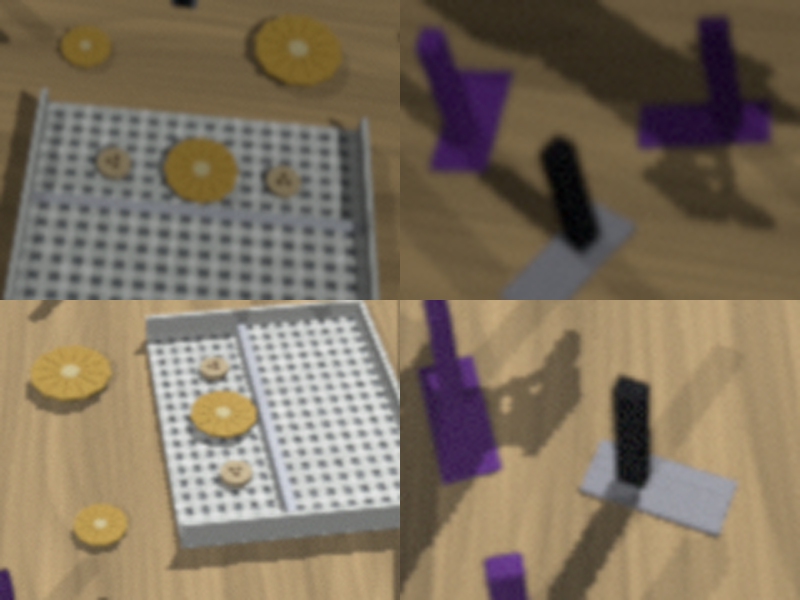

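View pics/w1.png

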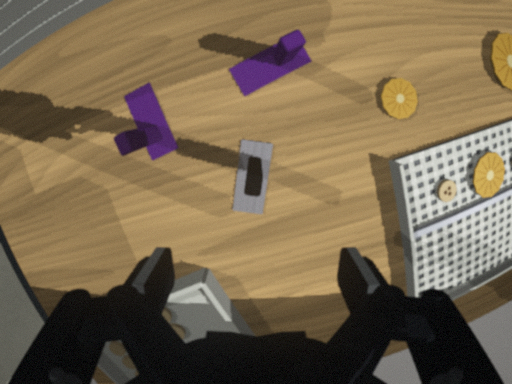

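The crop confirms both. The middle-sized slice is in the tray's middle place, with chips on either side of it. The black lifter has a grey blade whose long end points toward +x. In the wrist view the blade spans (240,141) to (263,213), with the handle at (250,176). Next I'll measure the blade pose, ledge line and slice accurately.

```bash
cat >> h.py <<'E'
def rays(cam,uvs):
    return np.array([ray(cam,u)[1] for u in uvs]),ray(cam,uvs[0])[0]
def planez(cam,uvs,z):
    d,o=rays(cam,uvs);return (o+d*((z-o[2])/d[:,2])[:,None])[:,:2]
def blade(cam,img,mask,z):
    hsv=cv2.cvtColor(img,cv2.COLOR_BGR2HSV);m=cv2.dilate(mask.astype("uint8"),np.ones((5,5)))
    g=((hsv[...,1]<70)&(hsv[...,2]>70)&(m>0))
    v,u=np.nonzero(g);P=planez(cam,np.c_[u,v],z);r=cv2.minAreaRect((P*1e3).astype("float32"));return r,P
E
python3 - <<'E'
from h import *
w=env.capture("wrist")
for o in env.outline_of("wrist","lifter_grip"):
    b=o["bbox"];print(np.round(b),o["score"])
    if abs((b[0]+b[2])/2-252)<12:
        r,P=blade("wrist",w,o["mask"],.0025);print("blade",r)
for cam in("scene","side","wrist"):
    im=w if cam=="wrist" else env.capture(cam)
    for o in env.landmark_of(cam,"ledge"):print(cam,"ledge",o["uv"],o["score"],at_z(cam,o["uv"],.02))
    for o in env.landmark_of(cam,"slice"):print(cam,"slice",o["uv"],at_z(cam,o["uv"],.010))
    for o in env.outline_of(cam,"slice"):
        v,u=np.nonzero(o["mask"]);P=planez(cam,np.c_[u,v],.019);r=cv2.minAreaRect((P*1e3).astype("float32"))
        print(cam,"rim",np.round(P.mean(0),4),np.round(r[1],1))
    # lavender ledge: blue excess
    f=im.astype(int);g=((f[...,0]-f[...,1])>12)&((f[...,0]-f[...,2])>8)&(f[...,0]>90)
    n,l,st,_=cv2.connectedComponentsWithStats(g.astype("uint8"))
    for i in np.argsort(-st[1:,4])[:3]+1:
        v,u=np.nonzero(l==i);P=planez(cam,np.c_[u,v],.02);c=P.mean(0);e,V=np.linalg.eigh(np.cov(P.T));d=V[:,1]
        print(cam,"lav",st[i],np.round(c,4),"dir deg from y",np.degrees(np.arctan(-d[0]/d[1])),"len,w(4s)",np.ptp((P-c)@d),np.ptp((P-c)@V[:,0]))
E
```

```text
[231.  31. 312.  93.] 0.81
[233. 138. 272. 215.] 0.8
blade ((536.3646240234375, -322.893310546875), (41.31699752807617, 96.0066909790039), 67.31224060058594)
[115.  84. 178. 159.] 0.62
scene ledge [285.8, 251.6] 0.8 [0.65999081 0.03012084 0.02      ]
scene slice [288.2, 239.1] [0.61975029 0.03196044 0.01      ]
scene slice [243.9, 189.1] [ 0.48797039 -0.10499022  0.01      ]
scene slice [327.1, 193.9] [0.4644638  0.11954884 0.01      ]
scene rim [0.4567 0.1225] [95.6 92.3]
scene rim [ 0.4893 -0.1048] [50.2 51.3]
side ledge [310.1, 181.3] 0.66 [0.67746288 0.04829329 0.02      ]
side slice [228.5, 170.3] [0.44967984 0.11984911 0.01      ]
side slice [240.3, 231.1] [ 0.48118324 -0.11279673  0.01      ]
side slice [288.6, 187.8] [0.61682472 0.03627633 0.01      ]
side slice [307.2, 183.9] [0.67009157 0.04881961 0.01      ]
side rim [0.4358 0.1172] [59.5 93.6]
side rim [ 0.4697 -0.1144] [55.9 32.5]
side rim [0.6218 0.0362] [73.3 57.2]
side lav [193 346  28  24 486] [ 0.4097 -0.4376] dir deg from y -66.20618126114694 len,w(4s) 0.06109073600644635 0.04428315735933615
side lav [200 267  20  
[... 357 characters left out ...]
84 0.01      ]
wrist slice [399.2, 96.4] [ 0.47701759 -0.10893194  0.01      ]
wrist slice [483.7, 174.8] [0.61829532 0.03045922 0.01      ]
wrist rim [0.6165 0.0331] [76.7 70.2]
wrist rim [0.4439 0.0948] [55.  91.6]Traceback (most recent call last):
  File "<stdin>", line 12, in <module>
  File "h.py", line 19, in planez
    d,o=rays(cam,uvs);return (o+d*((z-o[2])/d[:,2])[:,None])[:,:2]
        ~~~~^^^^^^^^^
  File "h.py", line 17, in rays
    return np.array([ray(cam,u)[1] for u in uvs]),ray(cam,uvs[0])[0]
                     ~~~^^^^^^^
  File "h.py", line 5, in ray
    p=env.camera_params(cam);K=np.array(p["K"]);T=np.array(p["pose"])
ValueError: time passes only in moves, steps and waits
```

```bash
python3 -m pendant '[[[0,0,7.7],[0.004,-0.0035,0],0.085],[[0,0,7.7],[0.004,-0.0035,0.03],0.085],[[0,0,7.7],[0.004,-0.0035,0.06],0.085],[[0,0,7.7],[0.004,-0.0035,0.09],0.085],[[0,0,7.7],[0.004,-0.0035,0.12],0.085],[[0,0,7.7],[0.004,-0.0035,0.14],0.085],[[0,0,7.7],[0.004,-0.0035,0.15],0.085],[[0,0,7.7],[0.004,-0.0035,0.15],0.085],[[0,0,7.7],[0.004,-0.0035,0.15],0.0],[[0,0,7.7],[0.004,-0.0035,0.15],0.0],[[0,0,7.7],[0.004,-0.0035,0.15],0.0],[[0,0,7.7],[0.004,-0.0035,0.15],0.0],[[0,0,7.7],[0.004,-0.0035,0.15],0.0],[[0,0,7.7],[0.004,-0.0035,0.15],0.0],[[0,0,7.7],[0.004,-0.0035,0.15],0.0],[[0,0,7.7],[0.004,-0.0035,0.15],0.0]]' 80
```

```text
clock: 4.05
position: [0.521, -0.3163, 0.0499]
tool_rot: [0.197, 0.98, 0.0, 0.001]
contact_force: [0.4, 1.6, 6.4]
finger_gap: 0.0144
finger_force: 78.9
```

```bash
python3 -m pendant '[[[0,0,0],[0,0,-0.04],0],[[0,0,0],[0,0,-0.08],0],[[0,0,-6],[0,0.03,-0.12],0],[[0,0,-12],[0.003,0.07,-0.15],0],[[0,0,-18],[0.006,0.11,-0.15],0],[[0,0,-22.7],[0.01,0.15,-0.15],0],[[0,0,-22.7],[0.0105,0.19,-0.15],0],[[0,0,-22.7],[0.0105,0.22,-0.15],0],[[0,0,-22.7],[0.0105,0.23,-0.15],0],[[0,0,-22.7],[0.0105,0.23,-0.15],0]]'
python3 - <<'E'
from h import *
A=env.state();w=env.capture("wrist");cv2.imwrite("pics/w2.png",w);K=env.camera_params("wrist")
print(A["position"],A["tool_rot"],A["finger_gap"],A["contact_force"],np.round(K["pose"],4).tolist())
L=[env.landmark_of("wrist",t) for t in("slice","ledge")]; O=env.outline_of("wrist","slice")
for l in L:
    for o in l:print(np.round(o["uv"],1),round(o["score"],2),at_z("wrist",o["uv"],.010),at_z("wrist",o["uv"],.02))
for o in O:
    v,u=np.nonzero(o["mask"]);P=planez("wrist",np.c_[u,v][::2],.019);print("rim",P.mean(0),np.round(cv2.minAreaRect((P*1e3).astype("float32"))[1]),np.round(o["bbox"]))
for cam,a,b in(("scene",(224,249.2),(350,261.2)),("side",(296.8,150),(314.8,222))):
    P=planez(cam,np.array([a,b]),.02);print(cam,P,np.degrees(np.arctan2(*(P[0]-P[1])*[-1,1]) ))
E
```

```text
clock: 4.88
position: [0.5998, -0.0969, 0.1985]
tool_rot: [-0.002, 1.0, 0.0, -0.0]
contact_force: [-0.9, -1.0, -0.7]
finger_gap: 0.0146
finger_force: 78.7
[ 0.5998086  -0.09693336  0.19852266] [-2.49526461e-03  9.99996812e-01  2.20445210e-04 -3.19217533e-04] 0.014615001663554126 [-0.94118338 -1.02885218 -0.69180058] [[-0.0027, -0.9557, -0.2945, 0.5236], [1.0, -0.0026, -0.0007, -0.1], [-0.0002, -0.2945, 0.9557, 0.3731], [0.0, 0.0, 0.0, 1.0]]
[250.2  70.1] 0.88 [ 0.47676376 -0.10843832  0.01      ] [ 0.47803959 -0.10826473  0.02      ]
[356.2 184.2] 0.6 [0.61809765 0.02984533 0.01      ] [0.61548237 0.02621178 0.02      ]
[419.3  61.5] 0.58 [0.44779659 0.11513873 0.01      ] [0.44986993 0.10915694 0.02      ]
rim [0.45012124 0.11224832] [89. 92.] [395.  27. 450.  96.]
rim [0.61662794 0.02918659] [71. 71.] [331. 159. 388. 212.]Traceback (most recent call last):
  File "<stdin>", line 8, in <module>
  File "h.py", line 19, in planez
    d,o=rays(cam,uvs);return (o+d*((z-o[2])/d[:,2])[:,None])[:,:2]
        ~~~~^^^^^^^^^
  File "h.py", line 17, in rays
    return np.array([ray(cam,u)[1] for u in uvs]),ray(cam,uvs[0])[0]
                     ~~~^^^^^^^
  File "h.py", line 5, in ray
    p=env.camera_params(cam);K=np.array(p["K"]);T=np.array(p["pose"])
ValueError: time passes only in moves, steps and waits
```

View pics/w2.png

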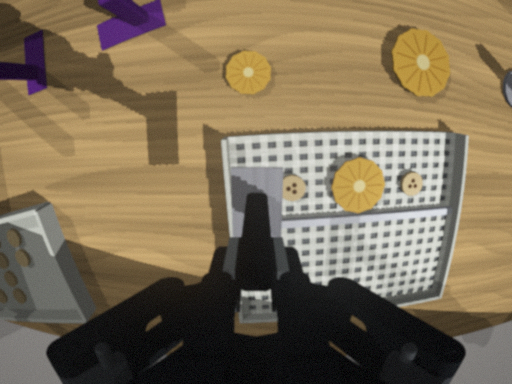

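The wrist view shows the lifter held square. The slice is at (357,185), and the lavender ledge stripe runs from (285,220) to (448,211).

```bash
sed -i 's/^def ray(cam,uv):/_c={}\ndef cp(cam):\n    if cam not in _c:_c[cam]=env.camera_params(cam)\n    return _c[cam]\ndef ray(cam,uv):/; s/p=env.camera_params(cam)/p=cp(cam)/' h.py
python3 - <<'E'
from h import *
w=cv2.imread("pics/w2.png");g=w.astype(int)
for cam,a,b in(("scene",(224,249.2),(350,261.2)),("side",(296.8,150),(314.8,222)),("wrist",(287,221),(446,211))):
    P=planez(cam,np.array([a,b]),.02);d=P[0]-P[1];d=d*np.sign(d[1]);print(cam,P.tolist(),"yaw",np.degrees(np.arctan2(-d[0],d[1])))
# bottom/top edges of stripe in wrist columns
for u in(300,330,395,430):
    print(u,[(v,g[v,u].tolist()) for v in range(204,228,2)])
E
```

```text
scene [[0.6791489400099462, -0.11752219980140652], [0.6588828203948018, 0.18353759000668857]] yaw 3.8511086570528037
side [[0.6555579366988464, 0.18818028385710195], [0.6696921142850795, -0.10200191782192602]] yaw 2.7885555981414236
wrist [[0.6646674777082608, -0.06199627669938343], [0.6544657244154882, 0.17829516941486104]] yaw 2.431075264520745
300 [(204, [194, 198, 198]), (206, [167, 173, 172]), (208, [163, 167, 165]), (210, [179, 184, 185]), (212, [202, 208, 208]), (214, [147, 152, 152]), (216, [111, 116, 113]), (218, [105, 101, 101]), (220, [176, 171, 170]), (222, [200, 195, 193]), (224, [202, 197, 195]), (226, [198, 195, 193])]
330 [(204, [139, 144, 142]), (206, [127, 128, 127]), (208, [141, 147, 148]), (210, [197, 204, 202]), (212, [137, 147, 143]), (214, [112, 117, 115]), (216, [110, 110, 106]), (218, [168, 161, 161]), (220, [195, 190, 188]), (222, [193, 190, 187]), (224, [182, 181, 179]), (226, [163, 166, 167])]
395 [(204, [182, 186, 187]), (206, [165, 169, 169]), (208, [114, 120, 118]), (210, [104, 107, 103]), (212, [138, 134, 131]), (214, [221, 215, 215]), (216, [226, 218, 217]), (218, [222, 217, 215]), (220, [210, 214, 212]), (222, [204, 209, 207]), (224, [204, 210, 208]), (226, [217, 223, 221])]
430 [(204, [161, 167, 164]), (206, [108, 113, 109]), (208, [105, 102, 103]), (210, [197, 192, 190]), (212, [228, 224, 221]), (214, [226, 220, 216]), (216, [211, 211, 208]), (218, [185, 191, 188]), (220, [176, 183, 179]), (222, [209, 215, 213]), (224, [210, 218, 215]), (226, [186, 193, 190])]
```

```bash
python3 - <<'E'
from h import *
P=planez("wrist",np.array([(300,219.2),(330,217),(395,212.2),(430,209.3)]),.02);f=np.polyfit(P[:,1],P[:,0],1);print(P,f,np.degrees(np.arctan(-f[0])),"x at y=.03",np.polyval(f,.03))
E
```

```text
[[ 0.66232581 -0.04522012]
 [ 0.65974141 -0.00556895]
 [ 0.65447023  0.08847316]
 [ 0.65123456  0.14728695]] [-0.0572206   0.65958904] 3.274927635398219 x at y=.03 0.6578724239569653
```

```bash
python3 -m pendant '[[[0,0,-2.9],[0.04,0.035,0],0],[[0,0,-2.9],[0.075,0.07,0],0],[[0,0,-2.9],[0.105,0.1,0],0],[[0,0,-2.9],[0.1225,0.1196,0],0],[[0,0,-2.9],[0.1225,0.1196,0.04],0],[[0,0,-2.9],[0.1225,0.1196,0.08],0],[[0,0,-2.9],[0.1225,0.1196,0.11],0],[[0,0,-2.9],[0.1225,0.1196,0.13],0],[[0,0,-2.9],[0.1225,0.1196,0.1365],0],[[0,0,-2.9],[0.1225,0.1196,0.1365],0]]'
python3 - <<'E'
from h import *
a=env.capture("scene");b=env.capture("side")
cv2.imwrite("pics/a.png",a);cv2.imwrite("pics/b.png",b)
c=lambda i,x,y,w,h:cv2.resize(i[y:y+h,x:x+w],(400,480),interpolation=cv2.INTER_CUBIC)
cv2.imwrite("pics/crop2.png",np.hstack([c(a,240,160,100,120),c(b,220,120,100,120)]))
s=env.state();print(s["position"],s["tool_rot"],s["contact_force"],s["clock"])
p=s["position"];Rm=R.from_quat(s["tool_rot"]).as_matrix();lx=-Rm[:,0]
tip=p+lx*.065;tip[2]=p[2]-.0499+.0025
ly=Rm[:,1]
for cam in("scene","side"):print(cam,[np.round(proj(cam,tip+k*ly*.02),1).tolist() for k in(1,-1)],[np.round(proj(cam,tip-lx*.095+k*ly*.02),1).tolist() for k in(1,-1)])
E
```

```text
clock: 5.92
position: [0.4753, 0.0185, 0.0611]
tool_rot: [-0.024, 1.0, 0.0, -0.002]
contact_force: [0.7, 0.6, -1.3]
finger_gap: 0.0142
finger_force: 78.7
[0.47766993 0.01861143 0.06338872] [-2.45555013e-02  9.99698304e-01 -1.31164288e-04  5.57499625e-04] [-0.24983713  0.12727412 -0.56043338] 6.0167
scene [[295.7, 212.2], [280.3, 210.6]] [[297.7, 183.2], [283.1, 181.7]]
side [[261.4, 186.0], [262.8, 196.2]] [[227.0, 188.6], [227.6, 198.9]]
```

View pics/crop2.png

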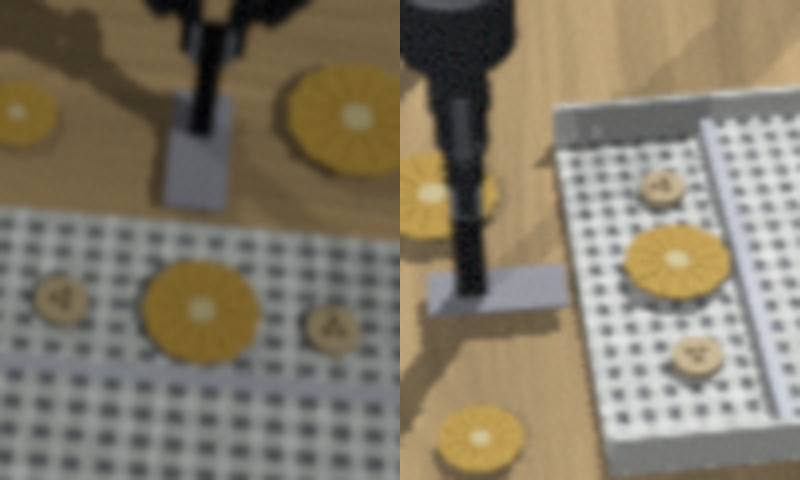

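```bash
python3 - <<'E'
from h import *
from scipy.optimize import least_squares
print([proj(c,(.6175,.030,.019)) for c in("scene","side")])
obs={}
for c in("scene","side"):
    im=env.capture(c);s=env.state();print(s["position"])
    hsv=cv2.cvtColor(im,cv2.COLOR_BGR2HSV)
    m=((hsv[...,0]<30)&(hsv[...,0]>12)&(hsv[...,1]>130)).astype("uint8")
    x0,y0,x1,y1=(268,215,312,260) if c=="scene" else (270,165,305,205)
    mm=np.zeros_like(m);mm[y0:y1,x0:x1]=m[y0:y1,x0:x1]
    n,l,st,ce=cv2.connectedComponentsWithStats(mm);i=1+np.argmax(st[1:,4]);v,u=np.nonzero(l==i)
    print(c,st[i],ce[i]);obs[c]=ce[i]
    P=planez(c,np.c_[u,v],.020);print(P.mean(0),np.ptp(P,0))
E
```

```text
[[np.float64(287.80875495417854), np.float64(236.43668218534918)], [np.float64(289.1686799990605), np.float64(187.00742468424025)]]
[0.47826234 0.01871056 0.06387718]
scene [276 226  28  25 499] [289.62925852 237.70541082]
[0.62061707 0.03480383] [0.06694789 0.066914  ]
[0.47844886 0.01884264 0.0640333 ]
side [277 177  24  17 288] [288.78819444 185.26388889]
[0.61698555 0.03613722] [0.06465612 0.06531827]
```

```bash
python3 -m pendant '[[[0,0,-0.4],[0,0.006,0.0025],0],[[0,0,-0.4],[0,0.006,0.0025],0],[[0,0,-0.4],[-0.012,0.006,0.0025],0],[[0,0,-0.4],[-0.024,0.006,0.0025],0],[[0,0,-0.4],[-0.034,0.006,0.0025],0],[[0,0,-0.4],[-0.042,0.006,0.0025],0],[[0,0,-0.4],[-0.047,0.006,0.0025],0],[[0,0,-0.4],[-0.050,0.006,0.0025],0],[[0,0,-0.4],[-0.050,0.006,0.0025],0],[[0,0,-0.4],[-0.050,0.006,0.0025],0],[[0,0,-0.4],[-0.050,0.006,0.0025],0]]'
python3 - <<'E'
from h import *
a=env.capture("scene");b=env.capture("side")
c=lambda i,x,y,w,h:cv2.resize(i[y:y+h,x:x+w],(400,480),interpolation=cv2.INTER_CUBIC)
cv2.imwrite("pics/crop3.png",np.hstack([c(a,240,160,100,120),c(b,240,120,100,120)]))
for i in range(3):env.capture("side");s=env.state();print(s["position"],s["tool_rot"],s["contact_force"],s["clock"])
E
```

```text
clock: 7.03
position: [0.5261, 0.028, 0.06]
tool_rot: [-0.029, 1.0, 0.0, -0.0]
contact_force: [0.6, 0.4, -1.5]
finger_gap: 0.0144
finger_force: 78.9
[0.52602747 0.02806121 0.06003609] [-2.87727125e-02  9.99585967e-01  5.28237002e-05 -1.48990014e-04] [ 1.42155524 -0.64410043 -0.84472501] 7.1833
[0.52607034 0.02803875 0.06002471] [-2.87244712e-02  9.99587352e-01  6.90045928e-05 -1.60901187e-04] [-0.41840839 -0.73832855 -0.44943409] 7.2333
[0.52606625 0.02803982 0.06002359] [-2.87716248e-02  9.99585992e-01  4.59814549e-05 -1.92019027e-04] [-0.40452726  0.02649603  0.28667959] 7.2833
```

View pics/crop3.png

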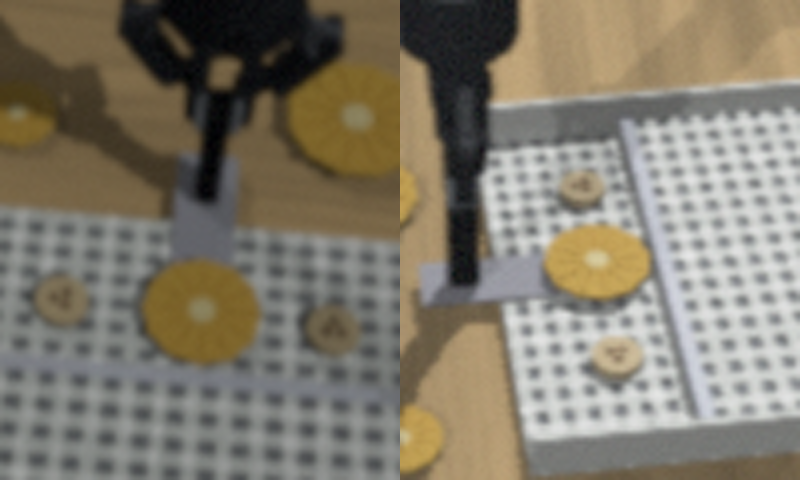

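The blade tip is under the near rim, and the slice hasn't moved (scene (290,238)). Next I push gently until the slice reaches the ledge.

```bash
python3 -m pendant '[[[0,0,0],[0,0,-0.0015],0],[[0,0,0],[-0.002,0,-0.0015],0],[[0,0,0],[-0.004,0,-0.0015],0],[[0,0,0],[-0.006,0,-0.0015],0],[[0,0,0],[-0.008,0,-0.0015],0],[[0,0,0],[-0.009,0,-0.0015],0],[[0,0,0],[-0.009,0,-0.0015],0],[[0,0,0],[-0.009,0,-0.0015],0],[[0,0,0],[-0.009,0,-0.0015],0]]'
cat > look.py <<'E'
from h import *
import sys
a=env.capture("scene");b=env.capture("side");F=[]
for i in range(3):
    env.capture("side");s=env.state();F.append(s["contact_force"])
print(np.round(s["position"],4),np.round(s["tool_rot"],4),np.round(np.mean(F,0),2),s["clock"])
def c(i,x,y,w,h):
    return cv2.resize(i[y:y+h,x:x+w],(400,480),interpolation=cv2.INTER_CUBIC)
cv2.imwrite("pics/%s.png"%sys.argv[1],np.hstack([c(a,240,180,100,120),c(b,250,120,100,120)]))
for n,im,(x0,y0,x1,y1) in(("scene",a,(262,205,325,275)),("side",b,(272,130,345,215))):
    hsv=cv2.cvtColor(im,cv2.COLOR_BGR2HSV);m=((hsv[...,0]<30)&(hsv[...,0]>12)&(hsv[...,1]>130)).astype("uint8")
    mm=np.zeros_like(m);mm[y0:y1,x0:x1]=m[y0:y1,x0:x1]
    k,l,st,ce=cv2.connectedComponentsWithStats(mm)
    if k>1:
        i=1+np.argmax(st[1:,4]);print(n,st[i],np.round(ce[i],1),np.round(at_z(n,ce[i],.02),4))
E
python3 look.py c4
```

```text
clock: 8.03
position: [0.5354, 0.0286, 0.0614]
tool_rot: [-0.029, 1.0, 0.0, -0.0]
contact_force: [0.2, -0.7, -1.4]
finger_gap: 0.0146
finger_force: 78.9
[0.5354 0.0285 0.0615] [-0.0288  0.9996  0.     -0.    ] [-0.71  0.48 -1.76] 8.2833
scene [276 227  28  25 511] [289.6 239.1] [0.6248 0.0351 0.02  ]
side [279 177  24  17 285] [290.5 185.3] [0.6216 0.0355 0.02  ]
```

```bash
python3 -m pendant '[[[0,0,0],[-0.001,0,0],0],[[0,0,0],[-0.002,0,0],0],[[0,0,0],[-0.002,0,0],0],[[0,0,0],[-0.002,0,0],0]]'; python3 look.py c5
```

```text
clock: 8.62
position: [0.5373, 0.0287, 0.0614]
tool_rot: [-0.029, 1.0, -0.0, -0.0]
contact_force: [-0.4, -0.3, -1.2]
finger_gap: 0.0141
finger_force: 78.9
[0.5373 0.0287 0.0614] [-2.880e-02  9.996e-01  0.000e+00 -1.000e-04] [-0.68 -0.61 -1.26] 8.8667
scene [276 228  28  24 507] [289.5 239.6] [0.6261 0.0351 0.02  ]
side [279 177  24  17 282] [290.7 185.2] [0.6224 0.036  0.02  ]
```

```bash
python3 -m pendant '[[[0,0,0],[-0.001,0,0],0],[[0,0,0],[-0.002,0,0],0],[[0,0,0],[-0.002,0,0],0],[[0,0,0],[-0.002,0,0],0]]'; python3 look.py c6
```

```text
clock: 9.2
position: [0.5381, 0.0288, 0.0612]
tool_rot: [-0.029, 1.0, -0.0, -0.001]
contact_force: [-6.2, -0.7, 2.0]
finger_gap: 0.0145
finger_force: 79.3
[0.5381 0.0288 0.0612] [-2.880e-02  9.996e-01 -1.000e-04 -1.200e-03] [-5.3  -0.5   1.76] 9.45
scene [276 228  28  24 505] [289.5 239.6] [0.6261 0.035  0.02  ]
side [279 177  24  17 286] [290.8 185.2] [0.6226 0.0359 0.02  ]
```

View pics/c6.png

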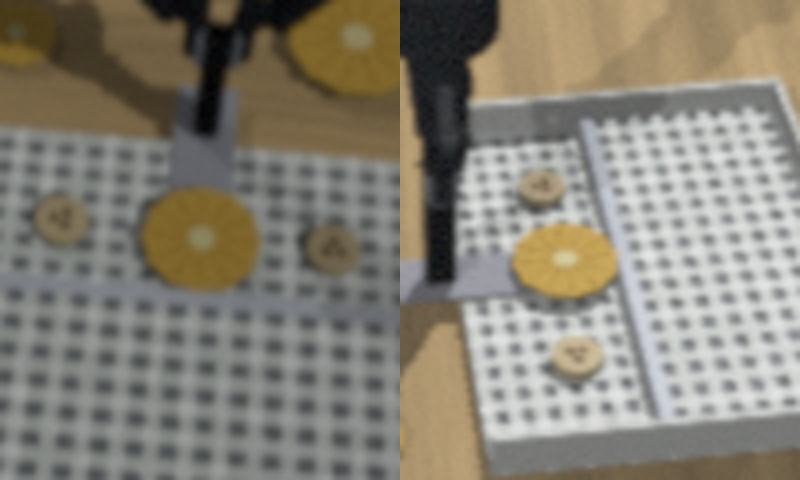

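The slice is now hard against the ledge, with about 5 N at the wrist. I start the tipping arc, up to about 45°.

```bash
python3 -m pendant '[[[0,0,0],[0.001,0,-0.003],0],[[0,0,0],[0.001,0,-0.006],0],[[0,0,0],[0.001,0,-0.009],0],[[0,0,0],[0.0007,0,-0.013],0],[[0,0,0],[-0.0002,0,-0.018],0],[[0,0,0],[-0.0015,0,-0.023],0],[[0,0,0],[-0.003,0,-0.028],0],[[0,0,0],[-0.005,0,-0.033],0],[[0,0,0],[-0.005,0,-0.033],0]]'; python3 look.py c7
```

```text
clock: 10.2
position: [0.5451, 0.029, 0.0961]
tool_rot: [-0.029, 1.0, -0.0, 0.001]
contact_force: [-6.5, -0.2, 2.1]
finger_gap: 0.0139
finger_force: 79.2
[0.5444 0.029  0.0951] [-2.880e-02  9.996e-01 -1.000e-04  1.000e-04] [-5.61 -0.48  1.62] 10.45
scene [276 224  29  28 582] [290.1 237.6] [0.6204 0.0359 0.02  ]
side [284 170  20  19 197] [293.2 179.1] [0.6317 0.06   0.02  ]
```

View pics/c7.png

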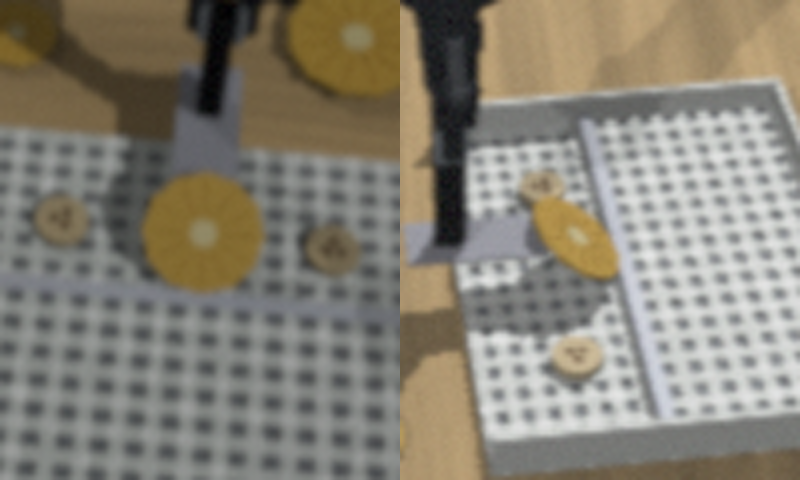

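Tilted about 33°, resting on the blade, with the far rim on the ledge (side view (578,240) in the crop). I continue the arc until it goes over.

```bash
python3 -m pendant '[[[0,0,0],[-0.0035,0,-0.0064],0],[[0,0,0],[-0.0084,0,-0.013],0],[[0,0,0],[-0.0137,0,-0.0185],0],[[0,0,0],[-0.0206,0,-0.0236],0],[[0,0,0],[-0.024,0,-0.0255],0],[[0,0,0],[-0.0275,0,-0.0273],0],[[0,0,0],[-0.0315,0,-0.029],0],[[0,0,0],[-0.0358,0,-0.0305],0],[[0,0,0],[-0.0395,0,-0.0316],0],[[0,0,0],[-0.0434,0,-0.0325],0],[[0,0,0],[-0.048,0,-0.033],0],[[0,0,0],[-0.0525,0,-0.0335],0],[[0,0,0],[-0.057,0,-0.0335],0],[[0,0,0],[-0.061,0,-0.0335],0],[[0,0,0],[-0.065,0,-0.0335],0],[[0,0,0],[-0.065,0,-0.0335],0]]'; python3 look.py c8
```

```text
clock: 11.78
position: [0.6096, 0.0328, 0.1273]
tool_rot: [-0.029, 1.0, 0.0, -0.0]
contact_force: [-0.1, -0.8, -1.5]
finger_gap: 0.0143
finger_force: 79.0
[0.6087 0.0328 0.1276] [-2.880e-02  9.996e-01  0.000e+00 -5.000e-04] [ 0.07  0.2  -1.34] 12.0333
scene [276 251  28   7 125] [289.7 254. ] [0.6647 0.0402 0.02  ]
side [305 169  22  19 295] [315.9 178.2] [0.6953 0.0601 0.02  ]
```

```bash
python3 -m pendant '[[[0,0,0],[0,0,-0.015],0],[[0,0,0],[0.02,0,-0.03],0],[[0,0,0],[0.05,0,-0.03],0],[[0,0,0],[0.085,0,-0.03],0],[[0,0,0],[0.12,0,-0.03],0],[[0,0,0],[0.15,0,-0.03],0],[[0,0,0],[0.17,0,-0.02],0],[[0,0,0],[0.179,0,0],0],[[0,0,0],[0.179,0,0.02],0],[[0,0,0],[0.179,0,0.04],0],[[0,0,0],[0.179,0,0.055],0],[[0,0,0],[0.179,0,0.065],0],[[0,0,0],[0.179,0,0.065],0],[[0,0,0],[0.179,0,0.065],0]]'; python3 look.py c9
```

```text
clock: 13.2
position: [0.43, 0.0225, 0.0629]
tool_rot: [-0.029, 1.0, 0.0, -0.001]
contact_force: [-0.2, 0.4, -0.8]
finger_gap: 0.0143
finger_force: 78.9
[0.4314 0.0224 0.0638] [-2.880e-02  9.996e-01 -1.000e-04  8.000e-04] [ 0.52 -0.21 -1.23] 13.45
scene [274 254  29  21 511] [287.8 265.3] [0.6944 0.039  0.02  ]
side [307 174  23  17 299] [317.9 181.9] [0.6987 0.0445 0.02  ]
```

View pics/c9.png

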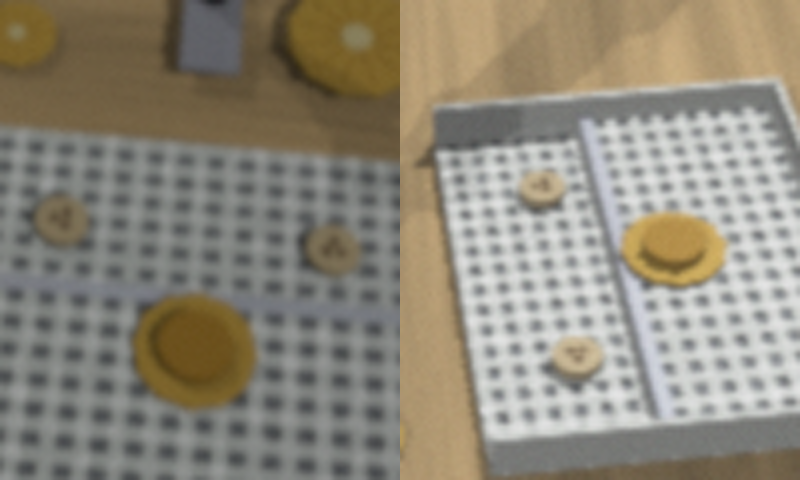

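The slice lies flat and upside down on the deck, with its core up. The lifter is off the tray, so I lower it to the bench.

```bash
python3 -m pendant '[[[0,0,0],[0,0,0.006],0],[[0,0,0],[0,0,0.010],0],[[0,0,0],[0,0,0.012],0],[[0,0,0],[0,0,0.013],0],[[0,0,0],[0,0,0.013],0],[[0,0,0],[0,0,0.013],0],[[0,0,0],[0,0,0.013],0]]'
```

```text
clock: 14.03
position: [0.4301, 0.0226, 0.05]
tool_rot: [-0.029, 1.0, 0.0, -0.0]
contact_force: [-2.1, 0.9, 4.0]
finger_gap: 0.0143
finger_force: 79.4
```

```bash
python3 -m pendant '[[[0,0,0],[0,0,0],0.03],[[0,0,0],[0,0,0],0.085],[[0,0,0],[0,0,0],0.085],[[0,0,0],[0,0,0],0.085],[[0,0,0],[0,0,0],0.085],[[0,0,0],[0,0,0],0.085],[[0,0,0],[0,0,0],0.085],[[0,0,0],[0,0,-0.02],0.085],[[0,0,0],[0,0,-0.05],0.085],[[0,0,0],[0,0,-0.09],0.085],[[0,0,0],[0,0,-0.12],0.085],[[0,0,0],[0,0,-0.15],0.085],[[0,0,0],[0,0,-0.15],0.085],[[0,0,0],[0,0,-0.15],0.085]]'
python3 - <<'E'
from h import *
E=[np.array([.4301,.0226,.065])]
for c in("scene","side"):
    env.capture(c)
    print(c,np.round(proj(c,E[0]),1),[(np.round(o["uv"],1).tolist(),round(o["score"],2)) for o in env.landmark_of(c,"lifter_grip")],[np.round(o["bbox"]).tolist() for o in env.outline_of(c,"lifter_grip")])
    print([np.round(proj(c,E[0]+np.array(k)),1).tolist() for k in([0,0,.04],[.065,.0237,-.0625],[.065,-.0163,-.0625],[-.03,.018,-.0625],[-.03,-.022,-.0625])])
E
python3 look.py c10
```

```text
clock: 15.2
position: [0.4321, 0.0223, 0.2016]
tool_rot: [-0.029, 1.0, -0.0, 0.002]
contact_force: [-0.2, -0.2, -0.3]
finger_gap: 0.0851
finger_force: 0.0
scene [294.7 166.4] [([195.4, 141.3], 0.96), ([132.7, 147.3], 0.85), ([294.1, 169.4], 0.62)] [[124.0, 135.0, 146.0, 174.0], [178.0, 134.0, 215.0, 169.0], [283.0, 154.0, 301.0, 198.0]]
[[296.2, 156.6], [298.7, 200.8], [284.0, 198.7], [300.1, 173.2], [286.1, 171.3]]
side [219.4 179.3] [([220.8, 341.4], 0.65), ([217.2, 175.6], 0.62), ([205.8, 262.7], 0.58), ([320.7, 183.7], 0.52)] [[200.0, 248.0, 219.0, 304.0], [191.0, 329.0, 241.0, 373.0], [209.0, 166.0, 247.0, 205.0]]
[[218.2, 168.0], [244.7, 189.1], [245.0, 199.2], [210.6, 191.9], [210.1, 202.2]]
[0.4304 0.0225 0.1996] [-2.880e-02  9.996e-01  0.000e+00 -4.000e-04] [-0.46 -0.59 -0.3 ] 15.75
scene [274 254  29  21 512] [287.8 265.2] [0.6943 0.0391 0.02  ]
side [307 174  23  17 299] [317.9 181.9] [0.6986 0.0447 0.02  ]
```

The networks' outlines match the predicted standing pose (top at (296,157) and blade in both views). The gripper is clear and the slice is at rest, so I hand in.

```bash
python3 -c "
from cell import env
print(env.close_job())"
```

```text
the job is handed in; nothing more can be done
None
```

I handed the job in at about 16 s (no verdict was returned): the slice lies flat and upside down on the raised deck, and the lifter stands upright on the bench off the tray, released, with the gripper clear of everything.

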